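# Lock a cart wheel with its hitch pin

### The job

The crate cart's wheel is on its axle but not locked. Take the hitch pin with the wire loop out of the wooden block and, feeling for the cross hole in the axle without forcing the pin, push it down through the hole until its collar sits fully home on the axle; then swing the sprung loop out over the axle's end and down until it snaps shut under the axle. Let go, and leave everything else on the bench where it is.

Things in the scene. Friction and masses are not known exactly. Their poses are not given: they have to be found in the camera images.
- bracket: Steel wheel bracket fixed on the bench: base plate 120 x 120 mm, upright 116 mm high, and a black-tyred cart wheel 125 mm in diameter, 30 mm thick, standing on a level axle. Origin on the bench below the axle; z up, x along the axle and out of its free end, y across. Axle centre line at z = 95 mm, y = 0. Tyre from x = -2 to 28 mm, its top at z = 157.5 mm.
- hub_face (a point): Middle of the wheel hub's outer face (bracket x = 50, y = 0, z = 95 mm), bracket's axes. The hub is 40 mm in diameter. From here the bare axle end sticks out along +x: a square steel bar 24 x 24 mm, top face at z = 107 mm, ending 16 mm beyond the centre of its cross hole.
- axle_top (a point): Middle of where the cross hole can be, on the axle's top face (bracket x = 70, y = 0, z = 107 mm), bracket's axes. The axle was left up to 8 mm further in or out, unmeasured, so the hole's centre lies within 8 mm of here along x (not across). The hole is vertical, right through, 10.5 mm in diameter, mouth chamfered 1 mm. The axle is stiff: over 50 N to shift it along.
- block: Wooden pin block fixed on the bench, 110 x 50 mm, 50 mm high. Origin: centre of its underside, x along its length, z up. Two vertical holes 10.5 mm in diameter, 44 mm deep: at x = 28 mm stands the hitch pin, its collar on the block's top; at x = -32 mm a plain pin without loop, its head 18 mm wide and 14 mm high (leave it).
- pin: The hitch pin, steel, about 0.12 kg, standing in the block, loop open. Origin: centre of the collar's underside, on the shank's axis; z up. Collar 18 mm in diameter, z = 0 to 12 mm. The wire loop is hinged in it at z = 6 mm, hinge line along y, and opens to the pin's +x, which must face as the bracket's +x (the other way the hub blocks it). Fully home, the origin is at bracket z = 107 mm.
- pin_tab (a point): Middle of the pin's flat grip tab (pin z = 30 mm), pin's axes. The tab is 20 mm in x, 14 mm in y and spans pin z = 14 to 46 mm. Hold it across y: the loop then stays clear of the fingers.
- pin_tip (a point): Tip of the pin's shank (pin z = -36 mm), pin's axes. The shank is 9 mm in diameter, its last 3 mm tapered to 5 mm. It slides into the hole with a few newtons; more than 45 N between pin and axle would be forcing it.
- loop (a joint): Angle of the wire loop (rad): 0 shut, straight down along the shank; 1.9 fully open, reaching out to the pin's +x, 19 degrees above level. Over-centre spring: above 1.3 it pushes the loop open, below 1.3 it snaps it shut by itself. Pushing it over from open takes about 2 N down on the crossbar (more if done fast), less as it nears 1.3.
- loop_bar (a point): Middle of the loop's crossbar, 48 mm from the hinge line. The loop is a U of 5 mm round wire, 43 mm wide outside, 33 mm between its legs; the crossbar's straight part is 24 mm long, parallel to the pin's y. At joint value q it lies in the pin's frame at x = 48 sin q, z = 6 - 48 cos q mm.
- plain_pin: Bystander: plain steel pin in the block's other hole; origin at its head's underside.
- wrench: Bystander: wrench lying flat beyond the bracket.
- washer: Bystander: steel washer 44 mm in diameter, lying flat.
- spare_wheel: Bystander: spare cart wheel 125 mm in diameter lying flat, 40 mm high.
- oil: Bystander: upright metal can 52 mm in diameter, 130 mm high.
- substrate: Bystander: upright round mushroom substrate block, 100 mm in diameter, 162 mm high.
- driver: Bystander: screwdriver lying on the bench.
There are look-alikes about, which are no part of the job. Several things look just like the bracket: the one meant starts farthest to the robot's right.

How it is judged:
By the outcome, as a careful person would: the job done as asked, in the order asked, and still so for the second after the job is handed in, with the robot touching nothing.
It also fails if it takes over 64 s, if anything falls off the work surface, if the arm or the gripper's body presses on something with over 40 N, if the wrist force passes 120 N, or if a joint passes its speed limit or range.

### The arm

A 6-joint arm with a two-finger parallel gripper is mounted at the origin on the work surface. World frame = base frame: x ahead of the robot, y to its left, z up, the work surface at z = 0. Lengths are in m, angles in rad, forces in N, time in s.
With the tool pointing down it reaches from about 0.375 to 0.975 m from the base axis. Payload 3.8 kg.
Tool frame: the origin (TCP) lies midway between the tips of the shut fingers; the grasp point (between the pads) lies 19 mm behind it; z points along the fingers, y is the line along which they close (so a half turn about z gives the same grasp; the last joint's range is limited). The gripper opens to 85 mm and grips with 20 to 120 N. Pads are 22 mm wide; open, the fingers measure 114 mm over their backs; the gripper's body (76 mm by 85 mm) begins 54 mm behind the grasp point. The pads swing forward as they close: fully open they stand 13 mm farther back than shut.
Start: joints at [-1.215, 0.264, 1.604, -0, 1.274, -0.037], TCP at [0.258, -0.624, 0.231] pointing down, gripper open.
Joint ranges: [-2.63, 2.63], [-0.94, 2.18], [0.31, 2.57], [-1.31, 4.45], [0, 2.66], [-2.55, 2.55]. Speed limits (rad/s): [2.57, 2.57, 3.14, 3.14, 3.14, 3.14].

### API

Orientations are given as a rotation vector (axis times angle).
In Python, from workcell import status, read_camera, workorder, masks_of gives the robot as it stands.
- The arm moves only by the tool drive_tool, never from a script. Its argument "rows" is a list of rows, each a list of 7 numbers: the turn, a rotation vector about the tool's x, y, z in degrees, then the shift along the tool's x, y, z in m, then the opening, from 0 (shut) to 1 (fully open). In form: [[ax, ay, az, tx, ty, tz, claw], ...]. A call has 1 to 8 rows; each row shifts and turns the commanded pose from where the row before left it, along the tool's axes as they then stand; what a row does not reach is not made up. A row lasts 1/12 s, in which the tool goes at most 41.7 mm and 7.16 degrees, less where a joint would pass 70% of its speed; a pose out of reach is approached as far as the arm can. A call is refused whole if a number of a shift passes 0.0417 or a number of a turn 7.16, either way. A call with a gripper value outside its range is refused whole. The fingers move at their own pace and stop on an object; "force" is the grip in N (left out, the last holds). Time passes only in rows, so rows that do not move let the fingers close. It gives the time, the measured TCP pose, the force, the opening and the grip force at its end, in the units of the state.
- status.read_state(): the state, without advancing time (a new reading comes with each control period).
- read_camera(name): name is "scene" or "top" or "wrist"; returns a dict with "color" (480x640x3 uint8, red, green, blue), "intrinsics" (3x3 intrinsics, pixels), "D" ([k1, k2, p1, p2, k3] as OpenCV has them; the pictures are not rectified), "world_from_camera" (4x4, takes a point from camera to world coordinates); the wrist camera has in their place "mount" (4x4, takes a point from camera to tool coordinates, whose origin is the TCP and whose axes are the flange's). Camera axes: x right, y up, looking along -z (the intrinsics and any distortion apply to the point x, -y, -z); pixel columns grow to the right and rows downward; lengths in m; the calibration is good to about 2 mm. A picture is of the moment at which its call begins: read the wrist's pose just before it. There is no depth.
- workorder.finish_job(): hands the job in; it is judged then, once.
Trained networks look in a picture, given as the dict that the camera call returned (one of the last four; its "shot" number tells which), for a name from the list of things; names that differ only in an ending like _2 or _b are one class to them, and where a whole thing is asked for, a point or a joint stands for the part that bears it (a point fixed in the world has none). Each returns a list of dicts, best first, with "score" (0 to 1); they miss things now and then, are a little off and sometimes report something else, mostly with a low value. They report only what shows in the picture. A call takes as long as a camera call. They do not tell look-alikes from the thing itself.
- masks_of(picture, name): "mask" (480x640 bool, what is visible of it) and "bbox" ([left, top, right, bottom] in pixels, round what is visible of it).
The state is a dict: "time": time; "q": joint angles; "joint_vel": joint speeds; "joint_torque": joint torques, N m; "tool_pos": TCP position; "tcp_rot": TCP orientation; "wrist_force": force on the tool from outside, world axes, zero at the start; "torque": the same for the moment, N m; "width": opening from 0.0 (shut) to 1.0 (fully open); "grip_force": force on a finger pad.
Only numpy, scipy, OpenCV 4.12 (cv2) and the standard library are available. Lean on these libraries where they do the work, as an engineer would, in place of code of your own. Each camera call takes 0.05 s, during which the arm holds its last target. There are 200 camera calls.

## Working session

There is one attempt and no reset: what is moved stays moved. The work goes in short steps, Python scripts to look and compute and a tool call to move; the robot and the scene stay as the last step left them, time stands still between calls to the robot, and variables do not carry over. Pictures are saved under pics/ and viewed, at most 10 in all, crops included, and the job is handed in when it is done.

Besides the shell and the picture viewer there is one more tool, called after "Call:" as name(argument=value, ...) on one line, values as JSON. drive_tool: Moves the arm, as the interface text tells. Its arguments: {"type":"object","properties":{"rows":{"type":"array"},"force":{"type":"number"}},"required":["rows"]}

```bash
mkdir -p pics; ls
cat > h.py <<'E'
import numpy as np, cv2
from scipy.spatial.transform import Rotation as R
from workcell import status, read_camera, workorder, masks_of
def st(): return status.read_state()
def Ttool(s):
    T=np.eye(4);T[:3,:3]=R.from_rotvec(s['tcp_rot']).as_matrix();T[:3,3]=s['tool_pos'];return T
def cam(name):
    s=st();p=read_camera(name)
    p['T']=np.array(p['world_from_camera']) if 'world_from_camera' in p else Ttool(s)@np.array(p['mount'])
    return p
def ray(p,uv):
    n=cv2.undistortPoints(np.array([[uv]],float),np.array(p['intrinsics']),np.array(p['D']))[0,0]
    d=p['T'][:3,:3]@np.array([n[0],-n[1],-1]);return p['T'][:3,3],d
def atz(p,uv,z):
    o,d=ray(p,uv);return o+d*(z-o[2])/d[2]
def proj(p,X):
    X=np.atleast_2d(X);c=(X-p['T'][:3,3])@p['T'][:3,:3];c=c*[1,-1,-1]
    return cv2.projectPoints(c,np.zeros(3),np.zeros(3),np.array(p['intrinsics']),np.array(p['D']))[0][:,0]
def save(p,n): cv2.imwrite('pics/'+n+'.png',p['color'][:,:,::-1])
E
python3 - <<'E'
from h import *
for c in ['scene','top']:
    p=cam(c);save(p,c+'1');print(c,p['T'].round(3).tolist())
    for n in ['bracket','block','pin','plain_pin','loop']:
        for m in masks_of(p,n)[:5]: 
            ys,xs=np.nonzero(m['mask']);print(n,round(m['score'],2),m['bbox'],atz(p,(xs.mean(),ys.mean()),0.05).round(3))
s=st();print(s['tcp_rot'],s['wrist_force'],s['time'])
a=cv2.imread('pics/scene1.png');b=cv2.imread('pics/top1.png')
E
```

```text
pics
scene [[-0.604, -0.623, 0.498, 0.978], [0.797, -0.474, 0.374, 0.419], [0.003, 0.623, 0.782, 0.933], [0.0, 0.0, 0.0, 1.0]]
bracket 0.81 [456.5, 199.9, 522.5, 269.6] [0.177 0.337 0.05 ]
bracket 0.58 [317.9, 230.1, 386.3, 306.4] [0.454 0.124 0.05 ]
block 0.93 [224.6, 202.9, 257.7, 252.5] [ 0.519 -0.141  0.05 ]
pin 0.51 [227.8, 212.5, 246.7, 243.6] [ 0.519 -0.159  0.05 ]
pin 0.31 [223.2, 201.9, 258.1, 253.2] [ 0.516 -0.142  0.05 ]
plain_pin 0.53 [239.3, 206.4, 246.6, 213.8] [ 0.467 -0.183  0.05 ]
top [[0.016, 0.998, -0.064, 0.36], [-1.0, 0.017, 0.007, 0.008], [0.008, 0.064, 0.998, 1.368], [0.0, 0.0, 0.0, 1.0]]
bracket 0.89 [153.0, 306.5, 215.7, 365.0] [0.181 0.331 0.05 ]
bracket 0.86 [238.6, 195.7, 300.3, 266.6] [0.446 0.123 0.05 ]
block 0.78 [364.1, 196.5, 399.7, 242.9] [ 0.49  -0.164  0.05 ]
pin 0.46 [361.6, 193.4, 382.8, 216.4] [ 0.529 -0.141  0.05 ]
plain_pin 0.44 [385.7, 225.5, 390.8, 233.6] [ 0.469 -0.18   0.05 ]
loop 0.51 [361.6, 193.6, 380.7, 214.6] [ 0.551 -0.131  0.05 ]
[ 3.08109042e+00  6.13041539e-01 -1.09579340e-05] [-0.34029273 -0.57236164 -0.29174246] 0.6
```

Run:
```python
import cv2,numpy as np
a=cv2.imread('pics/scene1.png');b=cv2.imread('pics/top1.png')
A=cv2.resize(a[170:350,180:420],(800,600),interpolation=cv2.INTER_CUBIC)
B=cv2.resize(b[170:320,220:420],(800,600),interpolation=cv2.INTER_CUBIC)
cv2.imwrite('pics/a.png',A);cv2.imwrite('pics/b.png',B)
```

```text
(no output)
```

View pics/scene1.png

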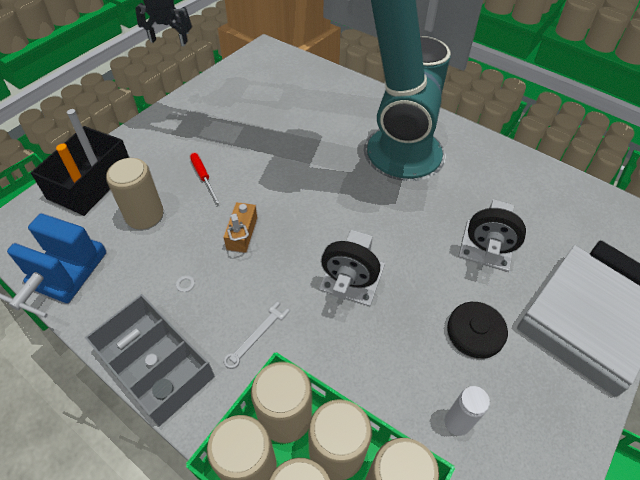

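View pics/b.png

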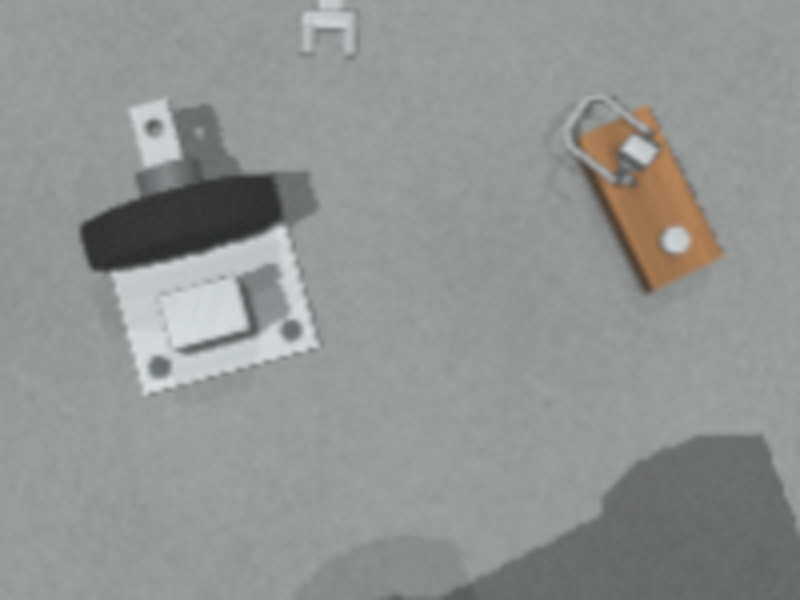

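The first picture shows the block at about (240,228) and two brackets. The one meant is at (350,265), on the robot's right. In the enlarged top view, the axle hole is at crop (154,127), the tab top at (638,150), the loop opens to the upper left, and the plain pin is at (677,240).

Run:
```python
from h import *
p=cam('top')
f=lambda u,v,z:atz(p,(220+u/4-.5,170+v/4-.5),z)
h=f(154,127,.107);print('hole',h.round(4))
a1=f(150,100,.107);a2=f(168,190,.107)
# base plate corners bottom-left/right
c1,c2=f(145,394,.008),f(319,345,.008);c3=f(114,270,.008)
print('plate y dir',np.degrees(np.arctan2(*(c1-c2)[[1,0]])), np.linalg.norm(c1-c2))
t=f(638,150,.096);pp=f(677,240,.064);print('tab',t.round(4),'plain',pp.round(4),np.linalg.norm(t[:2]-pp[:2]),np.degrees(np.arctan2(*(t-pp)[[1,0]])))
b=f(582,118,.0716);print('bar',b.round(4),np.degrees(np.arctan2(*(b-t)[[1,0]])),np.linalg.norm((b-t)[:2]))
w=cam('wrist');print(np.array(w['mount']).round(3).tolist(),w['intrinsics'],w['D'])
print(Ttool(st()).round(3).tolist())
```

```text
hole [0.5294 0.1486 0.107 ]
plate y dir 106.71377625936857 0.11900876213504809
tab [ 0.5217 -0.1509  0.096 ] plain [ 0.4687 -0.1803  0.064 ] 0.060587137306974646 28.948752888390672
bar [ 0.5445 -0.1182  0.0716] 55.074332739662886 0.039898240799355264
[[-0.0, 0.945, 0.327, 0.085], [1.0, -0.0, 0.0, 0.0], [0.0, 0.327, -0.945, -0.142], [0.0, 0.0, 0.0, 1.0]] [[337.77098847   0.         320.88596193]
 [  0.         337.77098847 234.88869264]
 [  0.           0.           1.        ]] [-0.05640899  0.          0.          0.          0.        ]
[[0.924, 0.383, 0.0, 0.258], [0.383, -0.924, -0.0, -0.624], [0.0, 0.0, -1.0, 0.231], [0.0, 0.0, 0.0, 1.0]]
```

Call:
drive_tool(rows=[[0, 0, 0, 0.0304, -0.024, 0.0029, 1], [0, 0, 0, 0.0304, -0.024, 0.0029, 1], [0, 0, 0, 0.0304, -0.024, 0.0029, 1], [0, 0, 0, 0.0304, -0.024, 0.0029, 1], [0, 0, 0, 0.0304, -0.024, 0.0029, 1], [0, 0, 0, 0.0304, -0.024, 0.0029, 1], [0, 0, 0, 0.0304, -0.024, 0.0029, 1]])

```text
time: 1.28
tool_pos: [0.3912, -0.3853, 0.2111]
tcp_rot: [3.081, 0.612, 0.001]
wrist_force: [1.4, -0.5, 0.3]
width: 1.0
grip_force: 0.0
```

Call:
drive_tool(rows=[[0, 0, 0, 0.0304, -0.024, 0.0029, 1], [0, 0, 0, 0.0304, -0.024, 0.0029, 1], [0, 0, 0, 0.0304, -0.024, 0.0029, 1], [0, 0, 0, 0.0304, -0.024, 0.0029, 1], [0, 0, 0, 0.0304, -0.024, 0.0029, 1], [0, 0, 0, 0.0304, -0.024, 0.0029, 1], [0, 0, 0, 0.0304, -0.024, 0.0029, 1]])

```text
time: 1.87
tool_pos: [0.5237, -0.1485, 0.191]
tcp_rot: [3.081, 0.613, 0.001]
wrist_force: [0.5, -0.4, -0.2]
width: 0.996
grip_force: 0.0
```

Call:
drive_tool(rows=[[0, 0, -6.5, 0, 0, 0, 1], [0, 0, -6.5, 0, 0, 0, 1], [0, 0, -6.5, 0, 0, 0, 1], [0, 0, -6.5, 0, 0, 0, 1], [0, 0, -6.5, 0, 0, 0, 1], [0, 0, 0, 0, 0, 0, 0.6], [0, 0, 0, 0, 0, 0, 0.6]])

```text
time: 2.45
tool_pos: [0.523, -0.1502, 0.1908]
tcp_rot: [2.789, 1.446, 0.0]
wrist_force: [0.7, 0.1, -0.4]
width: 0.742
grip_force: 0.0
```

Run:
```python
from h import *
p=cam('wrist');save(p,'w1');print(Ttool(st()).round(4).tolist())
for n in ['block','pin','plain_pin','loop']:
    for m in masks_of(p,n)[:2]: print(n,round(m['score'],2),m['bbox'])
```

```text
[[0.5761, 0.8174, 0.0001, 0.5229], [0.8174, -0.5761, -0.0, -0.1503], [0.0001, 0.0001, -1.0, 0.1908], [0.0, 0.0, 0.0, 1.0]]
block 0.69 [259.1, 182.5, 360.0, 308.6]
pin 0.8 [292.1, 172.2, 348.3, 254.7]
plain_pin 0.88 [282.5, 269.5, 303.9, 292.3]
plain_pin 0.57 [1.7, 0.0, 159.6, 115.8]
loop 0.86 [291.8, 172.1, 349.8, 231.1]
loop 0.69 [1.9, 0.4, 158.4, 118.4]
```

View pics/w1.png

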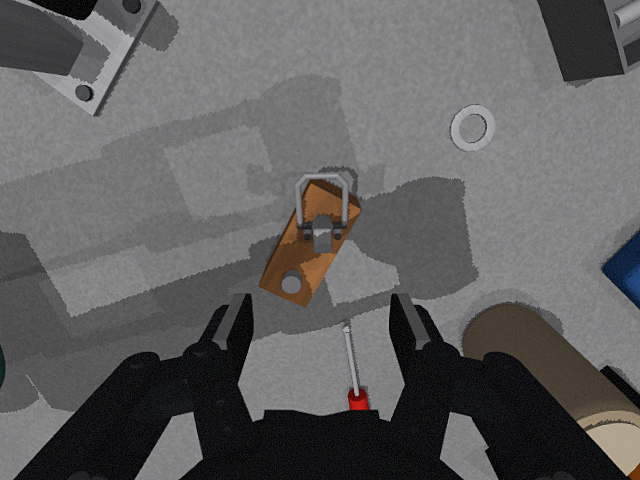

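The block spans (259-360,182-308) in this wrist view. The pin tab is near (322,236), its crossbar is at the top near (323,176), and the plain pin is at (291,281).

```bash
cat >> h.py <<'E'
def pinpts(x,y,z,yaw,q=1.9):
    P=[]
    for s in (-1,1): P+= [[10,s*7,46],[-10,s*7,46]]
    b=lambda r,yy:[r*np.sin(q),yy,6-r*np.cos(q)]
    P+=[b(48,-12),b(48,12),b(36,-19),b(36,19),b(10,-19),b(10,19)]
    P=np.array(P)/1000;c,s=np.cos(yaw),np.sin(yaw)
    return P@np.array([[c,-s,0],[s,c,0],[0,0,1]]).T+[x,y,z]
def crop(p,u0,v0,w,k,n,pts=None):
    im=p['color'][v0:v0+w*3//4,u0:u0+w,::-1]
    im=cv2.resize(im,None,fx=k,fy=k,interpolation=cv2.INTER_CUBIC)
    if pts is not None:
        for a in pts: cv2.circle(im,tuple(int(round(t)) for t in ((a-[u0,v0]+.5)*k)),2,(0,0,255),-1)
    cv2.imwrite('pics/'+n+'.png',im)
E
python3 - <<'E'
from h import *
p=cam('wrist');m=masks_of(p,'loop')[0]['mask']
ys,xs=np.nonzero(m)
g=proj(p,pinpts(.522,-.151,.05,np.radians(55)));print(g.round(1).tolist())
crop(p,260,160,100,8,'w2',g)
E
```

```text
[[329.3, 226.8], [329.1, 252.1], [310.2, 226.8], [310.6, 252.1], [335.4, 173.3], [304.2, 173.4], [343.8, 186.9], [295.8, 187.0], [342.6, 214.1], [297.3, 214.1]]
```

View pics/w2.png

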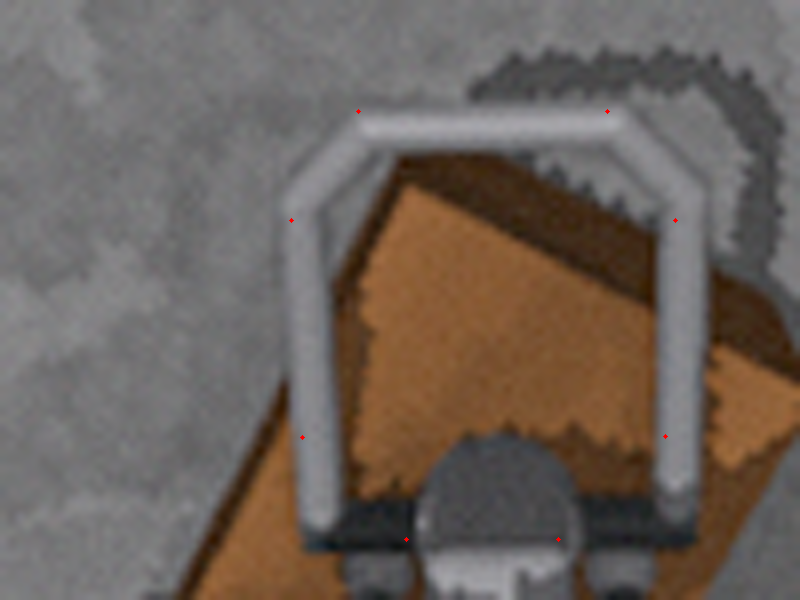

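The overlaid model matches the loop to within 2 px (bar middle at crop (490,124)). The yaw comes out near 56°. I'm moving in to grasp.

Call:
drive_tool(rows=[[0, 0, -1, -0.0023, 0.001, 0, 0.5], [0, 0, 0, 0, 0, 0.035, 0.5], [0, 0, 0, 0, 0, 0.035, 0.5], [0, 0, 0, 0, 0, 0.035, 0.5], [0, 0, 0, 0, 0, 0.0175, 0.5], [0, 0, 0, 0, 0, 0, 0.5]], force=50)

```text
time: 3.3
tool_pos: [0.518, -0.1514, 0.063]
tcp_rot: [-2.767, -1.472, 0.011]
wrist_force: [-1.4, 0.3, 0.4]
width: 0.5
grip_force: 0.0
```

Call:
drive_tool(rows=[[0, 0, 0, 0, 0, 0, 0], [0, 0, 0, 0, 0, 0, 0], [0, 0, 0, 0, 0, 0, 0], [0, 0, 0, 0, 0, 0, 0], [0, 0, 0, 0, 0, 0, 0], [0, 0, 0, 0, 0, 0, 0], [0, 0, 0, 0, 0, 0, 0]])

```text
time: 3.88
tool_pos: [0.5237, -0.1531, 0.07]
tcp_rot: [2.772, 1.474, 0.003]
wrist_force: [-2.0, 1.5, 6.1]
width: 0.156
grip_force: 53.6
```

Call:
drive_tool(rows=[[0, 0, 0, 0, 0, -0.01, 0], [0, 0, 0, 0, 0, -0.01, 0], [0, 0, 0, 0, 0, -0.01, 0], [0, 0, 0, 0, 0, -0.01, 0], [0, 0, 0, 0, 0, -0.01, 0]])

```text
time: 4.3
tool_pos: [0.5224, -0.1529, 0.1195]
tcp_rot: [2.773, 1.475, 0.0]
wrist_force: [-0.7, 0.6, -1.3]
width: 0.156
grip_force: 52.4
```

Call:
drive_tool(rows=[[0, 0, 6.55, 0, 0, -0.016, 0], [0, 0, 6.55, 0, 0, -0.016, 0], [0, 0, 6.55, 0, 0, -0.016, 0], [0, 0, 6.55, 0, 0, -0.016, 0], [0, 0, 6.55, 0, 0, -0.016, 0], [0, 0, 6.55, 0, 0, -0.016, 0], [0, 0, 0, 0, 0, 0, 0]])

```text
time: 4.88
tool_pos: [0.5246, -0.1536, 0.2189]
tcp_rot: [3.106, 0.452, 0.01]
wrist_force: [0.2, 0.0, -0.4]
width: 0.153
grip_force: 52.4
```

Call:
drive_tool(rows=[[0, 0, 0, 0.0115, -0.0359, 0, 0], [0, 0, 0, 0.0115, -0.0359, 0, 0], [0, 0, 0, 0.0115, -0.0359, 0, 0], [0, 0, 0, 0.0115, -0.0359, 0, 0], [0, 0, 0, 0.0115, -0.0359, 0, 0], [0, 0, 0, 0.0115, -0.0359, 0, 0], [0, 0, 0, 0.0115, -0.0359, 0, 0], [0, 0, 0, 0.0115, -0.0359, 0, 0]])

```text
time: 5.55
tool_pos: [0.5272, 0.1504, 0.2136]
tcp_rot: [3.107, 0.462, -0.001]
wrist_force: [0.7, 0.1, -1.3]
width: 0.157
grip_force: 52.4
```

Call:
drive_tool(rows=[[0, 0, 0, 0, 0, 0, 0], [0, 0, 0, 0, 0, 0, 0], [0, 0, 0, 0, 0, 0, 0]])

```text
time: 5.8
tool_pos: [0.5275, 0.1485, 0.2135]
tcp_rot: [3.107, 0.461, -0.002]
wrist_force: [-0.8, 0.2, -1.1]
width: 0.154
grip_force: 52.5
```

Run:
```python
from h import *
T=Ttool(st());p=cam('wrist');print(T.round(4).tolist(),st()['width'],st()['wrist_force'])
tip=T@[0,0,.054,1];g=proj(p,[tip[:3],[.5294,.1486,.107]]);print(g)
save(p,'w3');crop(p,210,130,200,4,'w3c',g)
```

```text
[[0.9569, 0.2904, -0.0012, 0.5275], [0.2904, -0.9569, -0.0011, 0.1485], [-0.0014, 0.0007, -1.0, 0.2135], [0.0, 0.0, 0.0, 1.0]] 0.15218793422335686 [ 0.33433746 -0.22473791 -2.07127277]
[[320.41314592 260.39225487]
 [321.07270604 230.95907924]]
```

View pics/w3c.png

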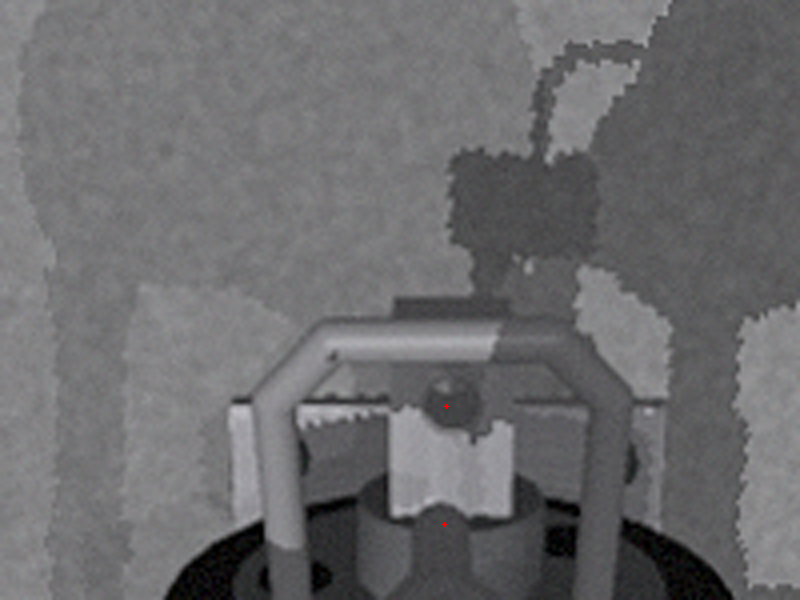

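The axle hole shows at crop (453,402), between the axle edges at 389 and 514. The pin tip is near (441,521), and the loop is open above it.

Run:
```python
from h import *
T=Ttool(st());p=cam('wrist')
px=lambda u,v:(210+u/4-.5,130+v/4-.5)
Ti=np.linalg.inv(T)
for n,uv,z in [('hole',(453,402),.107),('axle mid',(451,460),.107),('tip',(441,521),T[2,3]-.054)]:
    X=atz(p,px(*uv),z);print(n,X.round(4),(Ti@[*X,1])[:3].round(4))
```

```text
hole [0.5306 0.147  0.107 ] [0.0028 0.0017 0.1066]
axle mid [0.519  0.1438 0.107 ] [-0.0092  0.0013  0.1066]
tip [0.5278 0.1484 0.1596] [ 0.0004 -0.0004  0.054 ]
```

Call:
drive_tool(rows=[[0, 0, 0, 0.0025, 0.0019, 0, 0], [0, 0, 0, 0, 0, 0.02, 0], [0, 0, 0, 0, 0, 0.015, 0], [0, 0, 0, 0, 0, 0.01, 0], [0, 0, 0, 0, 0, 0, 0], [0, 0, 0, 0, 0, 0, 0]])

```text
time: 6.4
tool_pos: [0.5306, 0.1468, 0.1686]
tcp_rot: [3.108, 0.455, -0.003]
wrist_force: [0.7, -0.9, -0.2]
width: 0.152
grip_force: 52.4
```

Run:
```python
from h import *
T=Ttool(st());p=cam('wrist');print(T.round(4).tolist(),st()['wrist_force'])
tip=T@[0,0,.054,1];g=proj(p,[tip[:3]]);print(g)
crop(p,280,220,80,8,'w4')
```

```text
[[0.9581, 0.2864, -0.0016, 0.5306], [0.2864, -0.9581, -0.0004, 0.1468], [-0.0016, -0.0001, -1.0, 0.1686], [0.0, 0.0, 0.0, 1.0]] [ 0.66386544  0.31127347 -0.7624792 ]
[[320.41438599 260.39390231]]
```

View pics/w4.png

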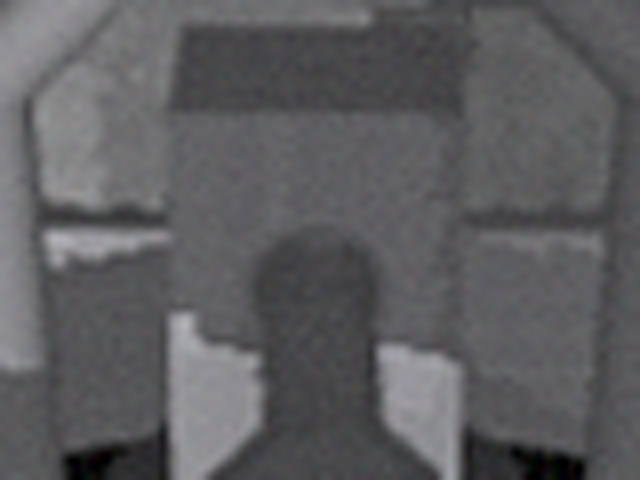

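The hole's far edge is at (315,225), the axle edges at 167 and 465, and the shank is centred at about 320. So the pin sits over the hole to within about 0.5 mm, and I'm lowering it gently.

Call:
drive_tool(rows=[[0, 0, 0, 0, -0.0003, 0.004, 0], [0, 0, 0, 0, 0, 0.003, 0], [0, 0, 0, 0, 0, 0.002, 0], [0, 0, 0, 0, 0, 0.001, 0], [0, 0, 0, 0, 0, 0.001, 0], [0, 0, 0, 0, 0, 0, 0], [0, 0, 0, 0, 0, 0, 0]])

```text
time: 7.03
tool_pos: [0.5307, 0.148, 0.1581]
tcp_rot: [3.108, 0.456, -0.0]
wrist_force: [0.0, 0.7, -2.1]
width: 0.151
grip_force: 52.5
```

Call:
drive_tool(rows=[[0, 0, 0, 0, 0, 0.002, 0], [0, 0, 0, 0, 0, 0.002, 0], [0, 0, 0, 0, 0, 0.002, 0], [0, 0, 0, 0, 0, 0, 0]])

```text
time: 7.37
tool_pos: [0.5306, 0.148, 0.1516]
tcp_rot: [-3.108, -0.456, 0.001]
wrist_force: [1.2, 0.2, -2.2]
width: 0.154
grip_force: 52.4
```

Call:
drive_tool(rows=[[0, 0, 0, 0, 0, 0.003, 0], [0, 0, 0, 0, 0, 0.003, 0], [0, 0, 0, 0, 0, 0.003, 0], [0, 0, 0, 0, 0, 0.003, 0], [0, 0, 0, 0, 0, 0.003, 0], [0, 0, 0, 0, 0, 0, 0]])

```text
time: 7.87
tool_pos: [0.5305, 0.148, 0.1362]
tcp_rot: [-3.108, -0.456, 0.001]
wrist_force: [-0.3, -0.7, -2.1]
width: 0.152
grip_force: 52.4
```

Call:
drive_tool(rows=[[0, 0, 0, 0, 0, 0.002, 0], [0, 0, 0, 0, 0, 0.002, 0], [0, 0, 0, 0, 0, 0.001, 0], [0, 0, 0, 0, 0, 0.001, 0], [0, 0, 0, 0, 0, 0, 0], [0, 0, 0, 0, 0, 0, 0]])

```text
time: 8.37
tool_pos: [0.5306, 0.1479, 0.1309]
tcp_rot: [3.108, 0.456, -0.001]
wrist_force: [-1.4, -0.9, -2.6]
width: 0.154
grip_force: 52.5
```

Call:
drive_tool(rows=[[0, 0, 0, 0, 0, 0.001, 0], [0, 0, 0, 0, 0, 0.001, 0], [0, 0, 0, 0, 0, 0.001, 0], [0, 0, 0, 0, 0, 0, 0], [0, 0, 0, 0, 0, 0, 0]])

```text
time: 8.78
tool_pos: [0.5307, 0.1479, 0.128]
tcp_rot: [3.108, 0.456, -0.001]
wrist_force: [-1.5, -0.8, -1.0]
width: 0.153
grip_force: 52.5
```

Call:
drive_tool(rows=[[0, 0, 0, 0, 0, 0.001, 0], [0, 0, 0, 0, 0, 0, 0], [0, 0, 0, 0, 0, 0, 0]])

```text
time: 9.03
tool_pos: [0.5307, 0.1479, 0.1272]
tcp_rot: [3.108, 0.456, -0.001]
wrist_force: [-3.0, -2.0, 0.3]
width: 0.153
grip_force: 52.8
```

Call:
drive_tool(rows=[[0, 0, 0, 0, 0, 0.0005, 0], [0, 0, 0, 0, 0, 0, 0], [0, 0, 0, 0, 0, 0, 0]])

```text
time: 9.28
tool_pos: [0.5308, 0.1479, 0.1272]
tcp_rot: [3.108, 0.456, -0.0]
wrist_force: [-5.1, -2.7, 2.3]
width: 0.15
grip_force: 53.2
```

Call:
drive_tool(rows=[[0, 0, 0, 0, 0, 0.0005, 0], [0, 0, 0, 0, 0, 0, 0], [0, 0, 0, 0, 0, 0, 0]])

```text
time: 9.53
tool_pos: [0.5308, 0.1479, 0.1271]
tcp_rot: [3.108, 0.456, -0.0]
wrist_force: [-6.4, -1.8, 6.1]
width: 0.154
grip_force: 53.6
```

Call:
drive_tool(rows=[[0, 0, 0, 0, 0, 0.0005, 0], [0, 0, 0, 0, 0, 0, 0], [0, 0, 0, 0, 0, 0, 0]])

```text
time: 9.78
tool_pos: [0.5308, 0.1479, 0.1271]
tcp_rot: [3.108, 0.456, -0.0]
wrist_force: [-7.2, -3.5, 8.3]
width: 0.152
grip_force: 54.0
```

The collar is seated: contact is at TCP z 0.127, which is 20 mm above the origin, the same offset as in the block. Next I release, lift, shift out over the crossbar and shut the fingers.

Call:
drive_tool(rows=[[0, 0, 0, 0, 0, 0, 0.4], [0, 0, 0, 0, 0, 0, 0.4], [0, 0, 0, 0, 0, 0, 0.4], [0, 0, 0, 0, 0, 0, 0.4]], force=30)

```text
time: 10.12
tool_pos: [0.5315, 0.1483, 0.1258]
tcp_rot: [-3.108, -0.456, -0.002]
wrist_force: [0.2, -0.1, -0.0]
width: 0.398
grip_force: 0.0
```

Call:
drive_tool(rows=[[0, 0, 0, 0, 0, -0.005, 0.4], [0, 0, 0, 0, 0, -0.02, 0.4], [0, 0, 0, 0, 0, -0.02, 0.4], [0, 0, 0, 0, 0, -0.02, 0.4], [0, 0, 0, 0, 0, 0, 0.4]])

```text
time: 10.53
tool_pos: [0.5341, 0.1488, 0.1958]
tcp_rot: [-3.107, -0.456, -0.014]
wrist_force: [1.3, -0.6, 0.3]
width: 0.403
grip_force: 0.0
```

Run:
```python
from h import *
T=Ttool(st());p=cam('wrist');print(T.round(4).tolist(),st()['wrist_force'])
g=proj(p,pinpts(.5308,.1479,.107,np.radians(16.7)));print(g[4:6])
crop(p,220,140,200,4,'w5',g)
```

```text
[[0.9578, 0.2874, 0.0084, 0.5341], [0.2874, -0.9578, 0.0021, 0.1488], [0.0086, 0.0004, -1.0, 0.1958], [0.0, 0.0, 0.0, 1.0]] [ 0.50893336 -0.54346628 -0.71276597]
[[339.32457511 191.04466743]
 [301.14451411 191.04326166]]
```

View pics/w5.png

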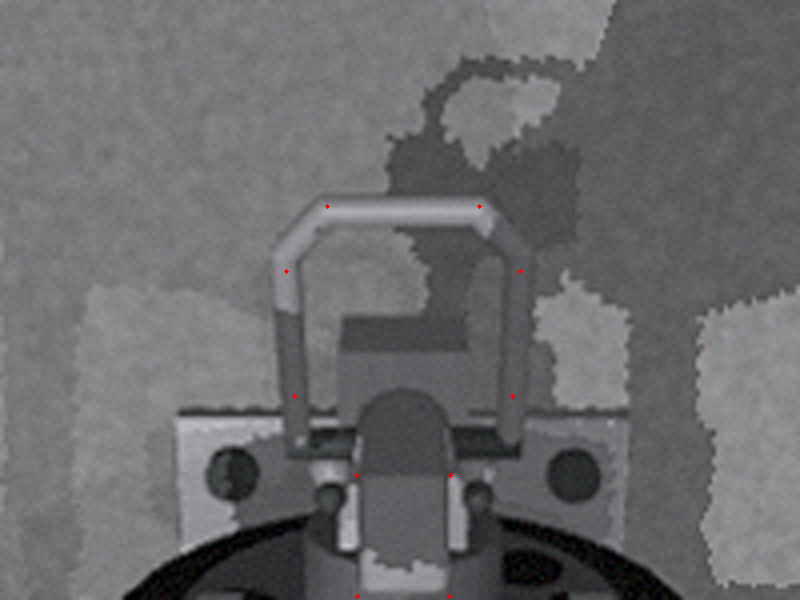

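The loop is open with its crossbar at crop (327-485,208), and the model overlays it with the pin fully home. Next is shifting out and pressing.

Call:
drive_tool(rows=[[0, 0, 0, 0.025, 0, 0, 0], [0, 0, 0, 0.025, 0, 0, 0], [0, 0, 0, 0, 0, 0, 0], [0, 0, 0, 0, 0, 0, 0], [0, 0, 0, 0, 0, 0.02, 0], [0, 0, 0, 0, 0, 0.02, 0], [0, 0, 0, 0, 0, 0.01, 0], [0, 0, 0, 0, 0, 0, 0]])

```text
time: 11.25
tool_pos: [0.5751, 0.1615, 0.1366]
tcp_rot: [3.108, 0.456, -0.012]
wrist_force: [0.3, -0.8, -0.3]
width: 0.002
grip_force: 0.0
```

Call:
drive_tool(rows=[[0, 0, 0, 0, 0, 0.005, 0], [0, 0, 0, 0, 0, 0.004, 0], [0, 0, 0, 0, 0, 0.004, 0], [0, 0, 0, 0, 0, 0.002, 0], [0, 0, 0, 0, 0, 0, 0]])

```text
time: 11.67
tool_pos: [0.5798, 0.1626, 0.1266]
tcp_rot: [-3.108, -0.456, -0.004]
wrist_force: [1.0, 0.4, 1.2]
width: -0.002
grip_force: 0.9
```

Call:
drive_tool(rows=[[0, 0, 0, 0, 0, 0.002, 0], [0, 0, 0, 0, 0, 0.002, 0], [0, 0, 0, 0, 0, 0.002, 0], [0, 0, 0, 0, 0, 0.002, 0], [0, 0, 0, 0, 0, 0.002, 0], [0, 0, 0, 0, 0, 0.002, 0]])

```text
time: 12.17
tool_pos: [0.5784, 0.1622, 0.1131]
tcp_rot: [3.108, 0.456, -0.001]
wrist_force: [1.3, 0.3, 0.3]
width: 0.003
grip_force: 0.6
```

Call:
drive_tool(rows=[[0, 0, 0, 0, 0, 0.002, 0], [0, 0, 0, 0, 0, 0.002, 0], [0, 0, 0, 0, 0, 0.002, 0], [0, 0, 0, 0, 0, 0.002, 0], [0, 0, 0, 0, 0, 0.002, 0], [0, 0, 0, 0, 0, 0.002, 0], [0, 0, 0, 0, 0, 0.002, 0], [0, 0, 0, 0, 0, 0, 0]])

```text
time: 12.83
tool_pos: [0.5783, 0.1623, 0.099]
tcp_rot: [3.108, 0.456, -0.002]
wrist_force: [-0.5, 0.2, -0.5]
width: -0.002
grip_force: 0.0
```

Run:
```python
from h import *
print(Ttool(st()).round(4).tolist())
p=cam('scene');crop(p,310,220,80,8,'s2')
```

```text
[[0.9578, 0.2875, -0.001, 0.5783], [0.2875, -0.9578, -0.0002, 0.1623], [-0.001, -0.0, -1.0, 0.099], [0.0, 0.0, 0.0, 1.0]]
```

View pics/s2.png

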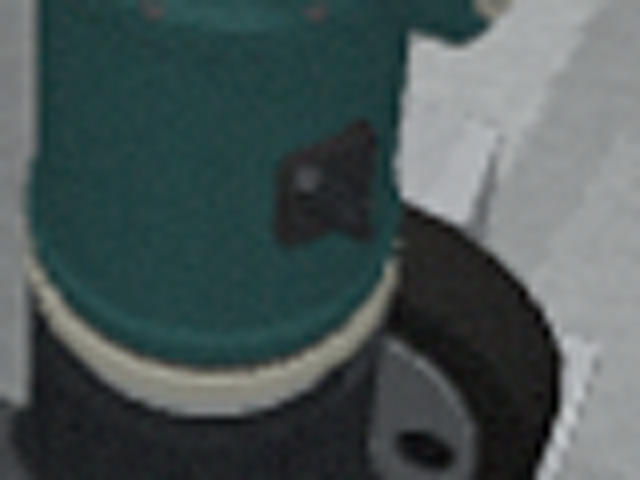

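The arm hides the axle in this view, but the force has dropped to zero, which suggests the loop snapped over. I'll raise the tool and look with the wrist camera.

Call:
drive_tool(rows=[[0, 0, 0, 0.003, 0, 0, 0], [0, 0, 0, 0, 0, -0.01, 0], [0, 0, 0, 0, 0, -0.02, 0], [0, 0, 0, 0, 0, -0.03, 0], [0, 0, 0, 0, 0, -0.03, 0], [0, 0, 0, 0.02, 0, -0.02, 0], [0, 0, 0, 0.02, 0, 0, 0], [0, 0, 0, 0, 0, 0, 0]])

```text
time: 13.55
tool_pos: [0.6246, 0.1759, 0.214]
tcp_rot: [-3.107, -0.456, -0.014]
wrist_force: [1.0, -0.4, -0.6]
width: -0.003
grip_force: 0.0
```

Run:
```python
from h import *
p=cam('wrist');a=(.5308,.1479,.107,np.radians(16.7))
g=pinpts(*a);g0=pinpts(*a,q=0);u=proj(p,np.vstack([g[:4],g0[4:]]));print(u.round(0).tolist(),st()['wrist_force'])
c=u.mean(0).astype(int);crop(p,max(0,c[0]-90),min(max(0,c[1]-70),345),180,4,'w6',u)
```

```text
[[330.0, 367.0], [330.0, 388.0], [311.0, 367.0], [311.0, 388.0], [333.0, 315.0], [308.0, 315.0], [340.0, 321.0], [301.0, 321.0], [342.0, 338.0], [299.0, 338.0]] [-1.39484912 -0.64689506 -0.24405321]
```

View pics/w6.png

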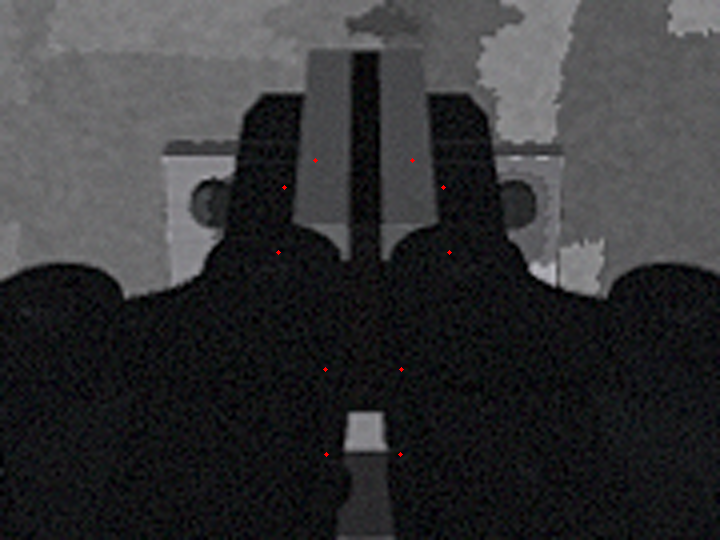

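The fingers block the view of the pin. I'll back off, open them and look once more.

Call:
drive_tool(rows=[[0, 0, 0, 0, 0, -0.03, 1], [0, 0, 0, -0.03, 0, -0.02, 1], [0, 0, 0, -0.03, 0, 0, 1], [0, 0, 0, -0.02, 0, 0, 1], [0, 0, 0, 0, 0, 0, 1], [0, 0, 0, 0, 0, 0, 1], [0, 0, 0, 0, 0, 0, 1], [0, 0, 0, 0, 0, 0, 1]])

```text
time: 14.27
tool_pos: [0.5436, 0.1518, 0.2594]
tcp_rot: [-3.108, -0.456, 0.0]
wrist_force: [0.1, 0.6, 0.4]
width: 0.999
grip_force: 0.0
```

Run:
```python
from h import *
p=cam('wrist');a=(.5308,.1479,.107,np.radians(16.7))
g=pinpts(*a);g0=pinpts(*a,q=0);u=proj(p,np.vstack([g[:4],g0[4:]]));print(u.round(0).tolist(),st()['wrist_force'],st()['tool_pos'])
c=u.mean(0).astype(int);crop(p,max(0,c[0]-65),min(max(0,c[1]-60),375),130,6,'w7',u)
```

```text
[[330.0, 238.0], [329.0, 261.0], [312.0, 238.0], [312.0, 261.0], [332.0, 218.0], [309.0, 218.0], [340.0, 222.0], [302.0, 222.0], [341.0, 230.0], [300.0, 230.0]] [-0.62601722 -1.12122798 -0.27281764] [0.54374728 0.15182378 0.2593452 ]
```

View pics/w7.png

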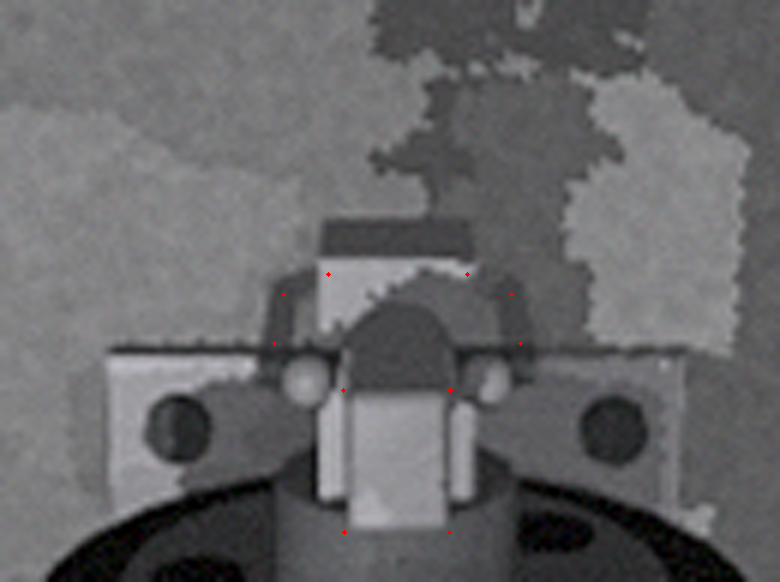

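The loop is shut. Its legs run down beside the axle at crop (283,294) and (511,294), where the model puts q = 0, and the pin is at its home position.

```bash
python3 -c "
from h import *
print(workorder.finish_job())"
```

```text
the job is handed in; nothing more can be done
None
```

The hitch pin is home in the axle and its loop is snapped shut under it; the robot let go and backed clear, and I handed the job in at about 14 s, with no verdict returned.

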